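# Lay the standing keepsake carton down on the wardrobe shelf's felt pad

### The arm

A 6-joint arm with a two-finger parallel gripper is mounted at the origin on the work surface. World frame = base frame: x ahead of the robot, y to its left, z up, the work surface at z = 0. Lengths are in m, angles in degrees, forces in N, time in s.
With the tool pointing down it reaches from about 0.25 to 0.725 m from the base axis. Payload 9.7 kg.
Tool frame: the origin (TCP) lies at the very end of the fingers, on their centre line; the grasp point (between the pads) lies 19 mm behind it; y points along the fingers, x is the direction in which the jaws open and shut, and the axes are right-handed (so a half turn about y gives the same grasp; the last joint's range is limited). The gripper opens to 85 mm and grips with 20 to 120 N. Pads are 22 mm wide; open, the fingers measure 114 mm over their backs; the gripper's body (76 mm by 85 mm) begins 54 mm behind the grasp point. The pads swing forward as they close: fully open they stand 13 mm farther back than shut.
Start: joints at [-66.005, 4.979, 10.078, 95.1, 0, 90], TCP at [0.224, -0.502, 0.231] pointing down, gripper open.
Joint ranges: [-179.16, 179.16], [-48.56, 103.87], [-65.8, 70.77], [-126.05, 130.52], [-82.76, 87.17], [-180, 180]. Speed limits (degrees/s): [127.2, 127.2, 147.25, 180, 180, 180].

### API

Orientations are given as [roll, pitch, yaw] about the fixed x, y, z axes, in that order (R = Rz(yaw) Ry(pitch) Rx(roll)).
In Python, from workcell import bot gives the robot as it stands.
- The arm moves only by the shell command python3 -m jog 'ROWS' [FORCE]. ROWS is JSON, a list of rows, each a list of 7 numbers: the closure, from 0 (fully open) to 1 (shut), then the shift along the world's x, y, z in units of 25 mm (1.0 is 25 mm), then the turn, a rotation vector about the world's x, y, z in units of 5 degrees (1.0 is 5 degrees). A call has 1 to 5 rows; each row is the pose to reach, as a shift and turn from the pose commanded when the call began; what a row does not reach only later rows make up. A row lasts 1/10 s, in which the tool goes at most 50 mm and 8.59 degrees, less where a joint would pass 70% of its speed; a pose out of reach is approached as far as the arm can. A call with a gripper value outside its range is refused whole. The fingers move at their own pace and stop on an object; FORCE is the grip in N (left out, the last holds). Time passes only in rows, so rows that repeat a pose let the fingers close. It gives the time, the measured TCP pose, the force and the opening at its end, in the units of the state.
- bot.get_obs(): the state, without advancing time (a new reading comes with each control period).
- bot.camera(name): name is "side" or "top"; returns (picture, depth): 384x512x3 uint8, red, green, blue; 384x512 float32, m along the optical axis (not along the pixel's ray), 0 where there is no reading.
- bot.camera_model(name): a dict with "fx", "fy", "cx", "cy" (pixels), "rvec" (rotation vector, rad) and "tvec" (3), from world to camera coordinates, as OpenCV has them. Camera axes: x right, y down, z forward; pixel columns grow to the right and rows downward; lengths in m; the calibration is good to about 2 mm. A picture is of the moment at which its call begins. camera_model takes no time and is no camera call.
- bot.job_done(): hands the job in, once; it reports no verdict.
Trained networks look in the newest picture that a camera, given by its name, has taken for a name from the list of things; names that differ only in an ending like _2 or _b are one class to them, and where a whole thing is asked for, a point or a joint stands for the part that bears it (a point fixed in the world has none). Each returns a list of dicts, best first, with "conf" (0 to 1); they miss things now and then, are a little off and sometimes report something else, mostly with a low value. They report only what shows in the picture. A call takes as long as a camera call. They do not tell look-alikes from the thing itself.
- bot.regions_of(camera, label): "pixels" (384x512 bool, what is visible of it) and "point" ([row, column] in pixels, amid what is visible of it).
The state is a dict: "time": time; "q": joint angles; "qd": joint speeds; "joint_efforts": joint torques, N m; "ee_pos": TCP position; "tcp_rot": TCP orientation; "wrist_force": force on the tool from outside, world axes, zero at the start; "torque": the same for the moment, N m; "opening": finger opening in m.
Only numpy, scipy, OpenCV 4.12 (cv2) and the standard library are available. Lean on these libraries where they do the work, as an engineer would, in place of code of your own. Each camera call takes 0.05 s, during which the arm holds its last target. There are 200 camera calls.

### The job

The pink hair-clip tray is in the way on the grey felt pad: slide it sideways, off either side, until it is completely off the pad and rests on the bare shelf. Then tip over the green carton that stands at the near end of the pad, pushing it high up near its top, so that it comes to lie flat on its cream side with all of it on the pad. Do it with the fingertips and gently, picking up and pinching nothing, and leave the steel canister and the ring dish with the blue bauble in it where they are.

Things in the scene. Friction and masses are not known exactly. Their poses are not given: they have to be found in the camera images.
- pad: grey felt shelf pad with a pale stitched hem, fixed to the shelf, 260 (its x) by 190 (its y) by 3 mm thick. Origin at the centre of its underside, on the shelf; its z points up. Its +x runs roughly away from the robot, from the end where the carton stands to the empty end.
- carton: keepsake carton standing on end on the pad's -x end, loose, about 0.26 kg: 50 (its x) by 110 (its y) by 170 mm high (its z). Green lid with gold band and blank label: its -x side, facing the robot; cream base: its +x side. Origin at the centre of its underside, 3 mm above the shelf. It overbalances at about 0.29 rad of tilt and then falls by itself, towards its +x; pushed low down it slides.
- carton_foot_l (a point): carton corner: lower edge of the cream side (the edge it tips over), at the carton's x +25, y +55, z 0 mm
- carton_foot_r (a point): carton corner: lower edge of the cream side, at the carton's x +25, y -55, z 0 mm
- carton_top_l (a point): carton corner: upper edge of the cream side, at the carton's x +25, y +55, z 170 mm
- carton_top_r (a point): carton corner: upper edge of the cream side, at the carton's x +25, y -55, z 170 mm
- tray: pink plastic hair-clip tray, open on top, one cross wall, a few hair clips fixed in it, loose, about 0.14 kg: 110 (its x) by 70 (its y) by 22 mm high, walls 3 mm. It lies on the pad where the carton is to land, its long side roughly along the pad's x. Origin at the centre of its underside, 3 mm above the shelf at first; z up.
- tray_c1 (a point): underside corner of the tray at its x +55, y +35 mm
- tray_c2 (a point): underside corner of the tray at its x -55, y +35 mm
- tray_c3 (a point): underside corner of the tray at its x -55, y -35 mm
- tray_c4 (a point): underside corner of the tray at its x +55, y -35 mm
- canister: bystander, loose: stainless steel canister with a flip-top lid, 91 mm in diameter, 147 mm high. Stands on the bare shelf to one side of the carton (left or right varies). Origin at the centre of its underside.
- dish: bystander, loose: white ceramic ring dish, 100 mm in diameter at the rim, 22 mm high, on the bare shelf on the other side of the carton from the canister. Origin at the centre of its underside.
- bauble_center (a point): centre of the blue glass bauble, a ball 60 mm in diameter (with a small brass cap) that lies loose in the ring dish; its top is about 75 mm above the shelf
Not all that is in view belongs to the job. What is meant by the tray is not yellow, and is the smaller of those in its own colour.

How it is judged:
By the outcome, as a careful person would: the job done as asked, in the order asked, and still so for the second after the job is handed in, with the robot touching nothing.
It also fails if it takes over 45 s, if anything falls off the work surface, if the arm or the gripper's body presses on something with over 40 N, if the wrist force passes 120 N, or if a joint passes its speed limit or range.

## Working session

There is one attempt and no reset: what is moved stays moved. The work goes in short steps, Python scripts to look and compute and a shell command to move; the robot and the scene stay as the last step left them, time stands still between calls to the robot, and variables do not carry over. Pictures are saved under pics/ and viewed, about 8 in all and at most 12, crops included, and the job is handed in when it is done.

```bash
mkdir -p pics
cat > h.py <<'E'
import numpy as np, cv2
from workcell import bot
def world(cam,depth,mask):
    m=bot.camera_model(cam);R,_=cv2.Rodrigues(np.array(m["rvec"],float));t=np.array(m["tvec"],float)
    r,c=np.nonzero(mask&(depth>0));z=depth[r,c]
    P=np.stack([(c-m["cx"])/m["fx"]*z,(r-m["cy"])/m["fy"]*z,z],1)
    return (P-t)@R
def save(img,name): cv2.imwrite("pics/"+name,cv2.cvtColor(img,cv2.COLOR_RGB2BGR))
E
python3 - <<'E'
from h import *
for cam in("top","side"):
    im,d=bot.camera(cam);save(im,cam+"0.png")
    for l in["pad","carton","tray","canister","dish","bauble_center"]:
        for x in bot.regions_of(cam,l)[:3]:
            P=world(cam,d,x["pixels"])
            if len(P)<5: continue
            rect=None
            zt=np.percentile(P[:,2],95)
            T=P[P[:,2]>zt-.008]
            rect=cv2.minAreaRect(T[:,:2].astype(np.float32)*1000)
            print(cam,l,round(x["conf"],2),np.round(x["point"]),len(P),"min",P.min(0).round(3),"max",P.max(0).round(3),"toprect",np.round(rect[0]),np.round(rect[1]),round(rect[2],1))
print(bot.get_obs()["time"])
E
```

```text
top pad 0.82 [216. 291.] 4972 min [ 0.43  -0.137 -0.007] max [0.695 0.063 0.177] toprect [563. -38.] [263. 194.] 1.7
top carton 0.71 [270. 206.] 488 min [0.409 0.132 0.002] max [0.47  0.194 0.078] toprect [438. 159.] [34. 30.] 42.5
top carton 0.6 [247. 289.] 1346 min [ 0.443 -0.09  -0.002] max [0.513 0.021 0.18 ] toprect [473. -34.] [ 50. 109.] 5.2
top tray 0.98 [194. 273.] 1205 min [ 0.564 -0.055 -0.002] max [0.675 0.016 0.03 ] toprect [619. -19.] [ 70. 111.] 89.9
top tray 0.64 [126. 351.] 2004 min [ 0.699 -0.308 -0.006] max [ 0.863 -0.148  0.033] toprect [ 781. -229.] [142.  94.] 46.9
top canister 0.86 [248. 376.] 1623 min [ 0.416 -0.328 -0.002] max [ 0.504 -0.203  0.152] toprect [ 462. -249.] [85. 84.] 30.9
top canister 0.62 [190. 274.] 1201 min [ 0.564 -0.054 -0.002] max [0.675 0.016 0.03 ] toprect [619. -19.] [111.  70.] 0.2
top canister 0.5 [250. 288.] 1306 min [ 0.443 -0.09  -0.001] max [0.518 0.021 0.18 ] toprect [473. -34.] [ 50. 109.] 5.2
top dish 0.57 [277. 214.] 703 min [ 0.39   0.115 -0.001] max [0.485 0.208 0.035] toprect [438. 162.] [92. 95.] 87.6
top bauble_center 0.5
[... 256 characters left out ...]
 min [ 0.563 -0.055  0.003] max [0.672 0.044 0.027] toprect [618. -19.] [111.  72.] 1.0
side tray 0.63 [310. 395.] 3866 min [ 0.698 -0.311 -0.   ] max [ 0.857 -0.15   0.031] toprect [ 779. -229.] [144.  90.] 46.6
side tray 0.6 [204. 307.] 909 min [ 0.708  0.064 -0.001] max [0.848 0.18  0.024] toprect [773. 122.] [ 75. 109.] 59.2
side canister 0.73 [330. 215.] 6477 min [ 0.414 -0.295 -0.001] max [ 0.541 -0.065  0.149] toprect [ 460. -249.] [88. 89.] 5.8
side dish 0.68 [221. 164.] 241 min [0.39  0.113 0.001] max [0.448 0.194 0.024] toprect [410. 146.] [36. 90.] 29.5
side bauble_center 0.96 [206. 170.] 399 min [ 0.409  0.13  -0.002] max [0.452 0.284 0.077] toprect [438. 160.] [24. 21.] 27.9
0.7
```

View pics/top0.png

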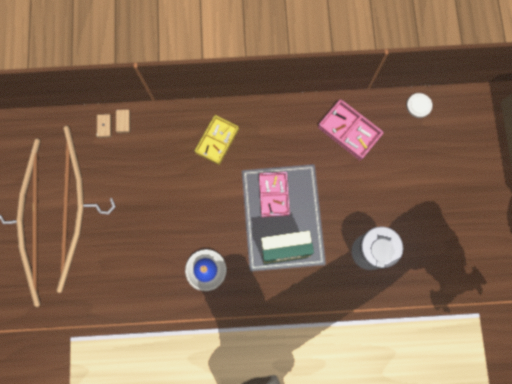

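View pics/side0.png

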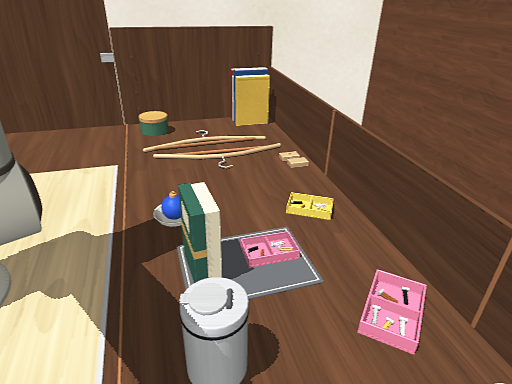

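The pictures match the networks' reports. The tray to move is the small pink one (top image row 194, col 273). The yellow tray and the larger pink one are decoys. The dish with the bauble is to the left, the canister to the right, and the bare shelf left of the pad is free, so I'll push towards +y.

```bash
python3 - <<'E'
from h import *
from scipy.spatial.transform import Rotation as Ro
o=bot.get_obs();print(o["ee_pos"],o["tcp_rot"],o["opening"]);print(Ro.from_euler("xyz",o["tcp_rot"],degrees=True).as_matrix().round(3))
E
python3 -m jog '[[0.5,2,2,1,0,0,0],[0.5,4,4,1,0,0,0],[0.5,6,6,1,0,0,0],[0.5,8,8,1,0,0,0],[0.5,10,10,1,0,0,0]]'
```

```text
[ 0.22365795 -0.50247086  0.2313113 ] [-8.99992580e+01 -3.13610500e-03 -6.60065356e+01] 0.08545564838635268
[[ 0.407  0.     0.914]
 [-0.914 -0.     0.407]
 [ 0.    -1.     0.   ]]
time: 1.2
ee_pos: [0.3993, -0.3263, 0.2557]
tcp_rot: [-90.0, -0.0, -66.0]
wrist_force: [0.7, -0.5, -0.4]
opening: 0.0425
```

```bash
python3 -m jog '[[0.5,1,1,0,0,0,1.6],[0.5,2,2,0,0,0,3.2],[0.5,3,3,0,0,0,4.8],[0.5,4,4,0,0,0,6.4],[0.5,5,5,0,0,0,8]]'; python3 -m jog '[[0.5,0,0,0,0,0,1.6],[0.5,0,0,0,0,0,3.2],[0.5,0,0,0,0,0,4.8],[0.5,0,0,0,0,0,5.2],[0.5,0,0,0,0,0,5.2]]'
```

```text
time: 1.7
ee_pos: [0.5242, -0.2016, 0.2555]
tcp_rot: [-90.0, -0.0, -25.7]
wrist_force: [-0.6, -1.4, 0.6]
opening: 0.0426
time: 2.2
ee_pos: [0.5233, -0.2028, 0.2553]
tcp_rot: [-90.0, -0.0, 0.0]
wrist_force: [-0.5, 0.7, 0.0]
opening: 0.0427
```

```bash
python3 -m jog '[[0.5,1.3,1.3,0,0,0,0],[0.5,2.6,2.6,-1,0,0,0],[0.5,3.9,4,-2,0,0,0],[0.5,3.9,4,-3,0,0,0],[0.5,3.9,4,-4,0,0,0]]'; python3 -m jog '[[0.5,0,0,-1.5,0,0,0],[0.5,0,0,-3,0,0,0],[0.5,0,0,-4.2,0,0,0],[0.5,0,0,-5.2,0,0,0],[0.5,0,0,-5.2,0,0,0]]'
python3 - <<'E'
from h import *
im,d=bot.camera("side");save(cv2.resize(im[100:340,140:400],None,fx=2.5,fy=2.5),"s1.png")
E
```

```text
time: 2.7
ee_pos: [0.6215, -0.1013, 0.1533]
tcp_rot: [-90.0, 0.1, 0.0]
wrist_force: [-0.1, -0.1, 0.6]
opening: 0.0426
time: 3.2
ee_pos: [0.6184, -0.1025, 0.0213]
tcp_rot: [-89.9, 0.4, -0.1]
wrist_force: [0.3, 0.8, -0.9]
opening: 0.0426
```

View pics/s1.png

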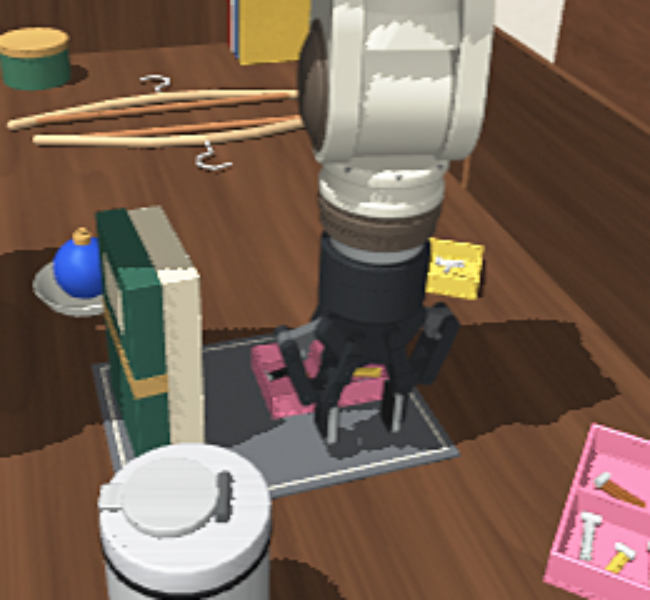

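Side view: the fingers stand just outside the tray's near long wall (crop ~(360,430)), well clear of the carton. Lowering, then starting to push.

```bash
python3 -m jog '[[0.5,0,0,-0.2,0,0,0],[0.5,0,0,-0.4,0,0,0],[0.5,0,0.4,-0.4,0,0,0],[0.5,0,0.8,-0.4,0,0,0],[0.5,0,1.2,-0.4,0,0,0]]'; python3 -m jog '[[0.5,0,0.3,0,0,0,0],[0.5,0,0.6,0,0,0,0],[0.5,0,0.9,0,0,0,0],[0.5,0,1.2,0,0,0,0],[0.5,0,1.5,0,0,0,0]]'
python3 - <<'E'
from h import *
im,d=bot.camera("top");save(cv2.resize(im[140:300,180:400],None,fx=3,fy=3),"t1.png")
im,d=bot.camera("side");x=bot.regions_of("side","tray")
for x in x[:3]:
    P=world("side",d,x["pixels"]);print(x["conf"],x["point"],P.min(0).round(3),P.max(0).round(3))
E
```

```text
time: 3.75
ee_pos: [0.621, -0.0718, 0.0159]
tcp_rot: [-90.0, -0.0, 0.0]
wrist_force: [0.3, 0.5, -0.3]
opening: 0.043
time: 4.25
ee_pos: [0.6208, -0.0349, 0.0154]
tcp_rot: [-90.0, -0.0, -0.0]
wrist_force: [-0.1, -1.8, 1.7]
opening: 0.0429
0.77 [311.3, 392.3] [ 0.698 -0.311 -0.002] [ 0.88  -0.149  0.031]
0.65 [241.4, 266.5] [ 0.562 -0.052  0.002] [0.672 0.047 0.087]
0.48 [329.4, 213.7] [ 0.414 -0.295 -0.002] [ 0.536 -0.068  0.149]
```

View pics/t1.png

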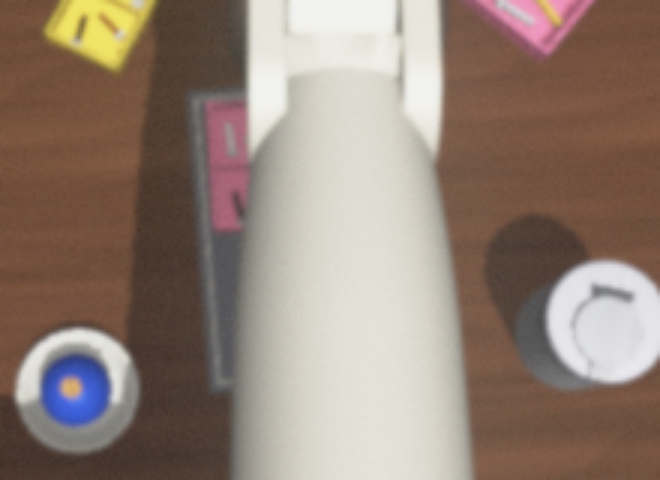

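The tray has moved about 30 mm and is still square to the fingers, with its left edge now near the hem (crop ~(210,165)). Continuing.

```bash
for i in 1; do python3 -m jog '[[0.5,0,0.3,0,0,0,0],[0.5,0,0.6,0,0,0,0],[0.5,0,0.9,0,0,0,0],[0.5,0,1.2,0,0,0,0],[0.5,0,1.5,0,0,0,0]]'; done; python3 -m jog '[[0.5,0,0.3,0,0,0,0],[0.5,0,0.6,0,0,0,0],[0.5,0,0.9,0,0,0,0],[0.5,0,1.2,0,0,0,0],[0.5,0,1.5,0,0,0,0]]';  python3 -m jog '[[0.5,0,0.3,0,0,0,0],[0.5,0,0.6,0,0,0,0],[0.5,0,0.9,0,0,0,0],[0.5,0,1.1,0,0,0,0],[0.5,0,1.3,0,0,0,0]]'
python3 - <<'E'
from h import *
im,d=bot.camera("side");save(cv2.resize(im[100:340,140:400],None,fx=2.5,fy=2.5),"s2.png")
im,d=bot.camera("top");
for l in("tray","pad"):
  for x in bot.regions_of("top",l)[:3]:
    P=world("top",d,x["pixels"]);print(l,x["conf"],x["point"],P.min(0).round(3),P.max(0).round(3))
E
```

```text
time: 4.9
ee_pos: [0.6207, 0.0029, 0.0153]
tcp_rot: [-90.0, 0.0, 0.0]
wrist_force: [0.1, -0.2, -0.0]
opening: 0.0429
time: 5.4
ee_pos: [0.6206, 0.0403, 0.0152]
tcp_rot: [-90.0, 0.0, -0.0]
wrist_force: [-0.3, -0.8, -1.3]
opening: 0.0428
time: 5.9
ee_pos: [0.6207, 0.0726, 0.0153]
tcp_rot: [-90.0, 0.0, 0.0]
wrist_force: [0.2, -1.0, -0.2]
opening: 0.0427
tray 0.97 [128.1, 349.7] [ 0.701 -0.307 -0.006] [ 0.858 -0.15   0.035]
pad 0.72 [202.7, 296.5] [ 0.433 -0.136 -0.007] [0.699 0.013 0.494]
```

View pics/s2.png

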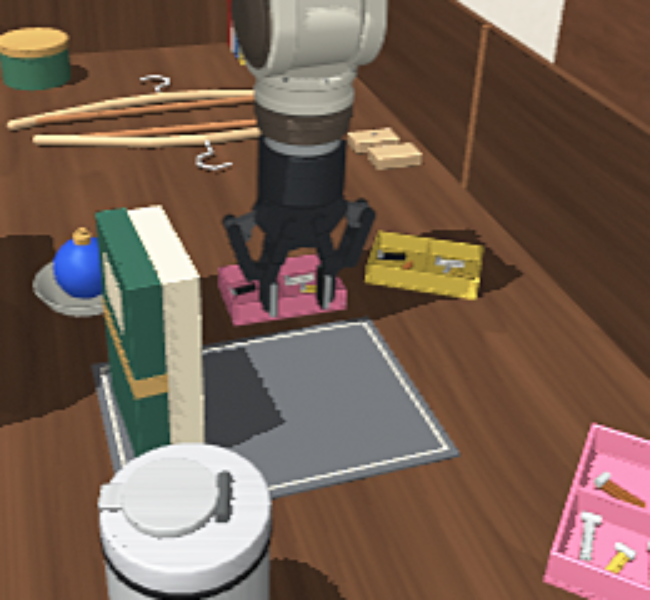

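The tray is off the pad on the bare shelf (crop ~(285,290)), just short of the yellow decoy. Backing off, rising, and going round behind the carton.

```bash
python3 -m jog '[[0.5,0,-0.5,0,0,0,0],[0.5,0,-0.7,0.5,0,0,0],[0.5,0,-0.7,2,0,0,0],[0.5,0,-0.7,3.8,0,0,0],[0.5,0,-0.7,5.6,0,0,0]]'; python3 -m jog '[[0.5,0,0,1.8,0,0,0],[0.5,0,0,3.6,0,0,0],[0.5,0,0,4.4,0,0,0],[0.5,-1,-0.5,4.4,0,0,0],[0.5,-2,-1,4.4,0,0,0]]'; python3 -m jog '[[0.5,-1.5,-0.8,0,0,0,0],[0.5,-3,-1.6,0,0,0,0],[0.5,-4.5,-2.4,0,0,0,0],[0.5,-6,-3.2,0,0,0,0],[0.5,-7.2,-3.9,0,0,0,0]]'
python3 - <<'E'
from h import *
im,d=bot.camera("top");save(cv2.resize(im[140:300,180:400],None,fx=3,fy=3),"t2.png")
for l in("tray","pad","carton"):
  for x in bot.regions_of("top",l)[:3]:
    P=world("top",d,x["pixels"]);print(l,x["conf"],x["point"],P.min(0).round(3),P.max(0).round(3))
E
```

```text
time: 6.6
ee_pos: [0.6203, 0.0536, 0.1578]
tcp_rot: [-90.0, -0.0, -0.1]
wrist_force: [1.4, -0.5, 0.8]
opening: 0.0427
time: 7.1
ee_pos: [0.5706, 0.0287, 0.2666]
tcp_rot: [-90.0, -0.1, -0.0]
wrist_force: [-0.2, -0.5, 0.2]
opening: 0.0427
time: 7.6
ee_pos: [0.3885, -0.069, 0.2666]
tcp_rot: [-90.0, -0.1, -0.1]
wrist_force: [1.0, -0.2, 0.5]
opening: 0.043
tray 0.76 [128.2, 350.2] [ 0.7   -0.306 -0.006] [ 0.858 -0.148  0.033]
tray 0.68 [192.6, 221.9] [ 0.564  0.082 -0.004] [0.679 0.153 0.027]
tray 0.64 [140.0, 218.7] [ 0.71   0.067 -0.006] [0.844 0.181 0.027]
pad 0.57 [205.7, 277.1] [ 0.403 -0.135 -0.007] [0.697 0.061 0.712]
pad 0.24 [244.9, 279.6] [ 0.414 -0.078 -0.002] [0.514 0.022 0.702]
carton 0.71 [246.0, 278.4] [ 0.411 -0.078 -0.002] [0.521 0.021 0.692]
```

View pics/t2.png

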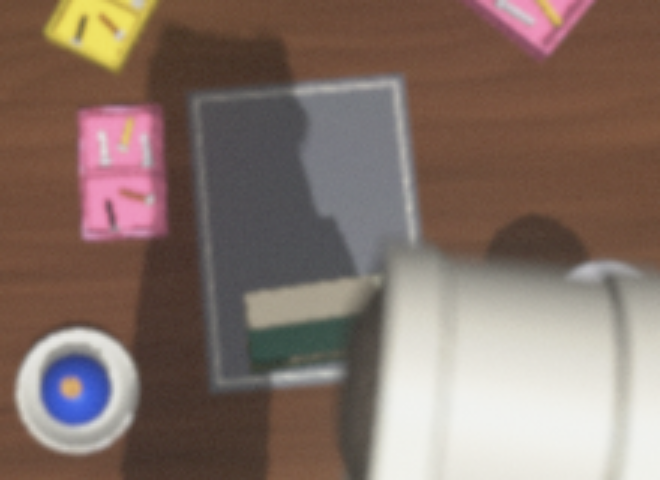

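The tray lies at y 0.082–0.153, with the pad edge at about 0.060, so it is fully off (crop ~(120,170)). The carton is unmoved (crop ~(315,325)). Next I turn the jaws parallel to the carton face, so both fingertips push it.

```bash
python3 -m jog '[[0.5,0,0,0,0,0,-1.7],[0.5,0,0.2,0,0,0,-3.4],[0.5,0,0.4,0,0,0,-5.1],[0.5,0,0.6,0,0,0,-6.8],[0.5,0,0.8,0,0,0,-8.5]]'; python3 -m jog '[[0.5,0,0.2,0,0,0,-1.7],[0.5,0,0.3,0,0,0,-3.4],[0.5,0,0.4,0,0,0,-5.1],[0.5,0,0.4,0,0,0,-6.8],[0.5,0,0.4,0,0,0,-8.5]]'; python3 -m jog '[[0.5,0,0,-0.5,0,0,0],[0.5,0,0,-1.5,0,0,0],[0.5,0,0,-2.5,0,0,0],[0.5,0,0,-3.5,0,0,0],[0.5,0,0,-4.4,0,0,0]]'; python3 -m jog '[[0.5,0,0,0,0,0,0]]'
python3 - <<'E'
from h import *
im,d=bot.camera("side");save(cv2.resize(im[100:340,100:360],None,fx=2.5,fy=2.5),"s3.png")
x=bot.regions_of("side","carton")[0];P=world("side",d,x["pixels"]);T=P[P[:,2]>.165]
print(cv2.minAreaRect(T[:,:2].astype(np.float32)*1000))
E
```

```text
time: 8.3
ee_pos: [0.3915, -0.0474, 0.2654]
tcp_rot: [-90.0, 0.0, -42.8]
wrist_force: [-0.6, -1.0, -0.5]
opening: 0.0427
time: 8.8
ee_pos: [0.3915, -0.0375, 0.2654]
tcp_rot: [-90.0, 0.0, -85.3]
wrist_force: [1.0, -0.5, 0.0]
opening: 0.0428
time: 9.3
ee_pos: [0.3913, -0.0375, 0.1542]
tcp_rot: [-90.0, 0.0, -85.0]
wrist_force: [0.1, 0.2, 0.7]
opening: 0.043
time: 9.4
ee_pos: [0.39, -0.0375, 0.1529]
tcp_rot: [-90.3, 0.1, -85.0]
wrist_force: [-0.1, -0.6, -0.2]
opening: 0.0427
((471.7177429199219, -34.064517974853516), (50.01289367675781, 111.92182159423828), 5.0547308921813965)
```

View pics/s3.png

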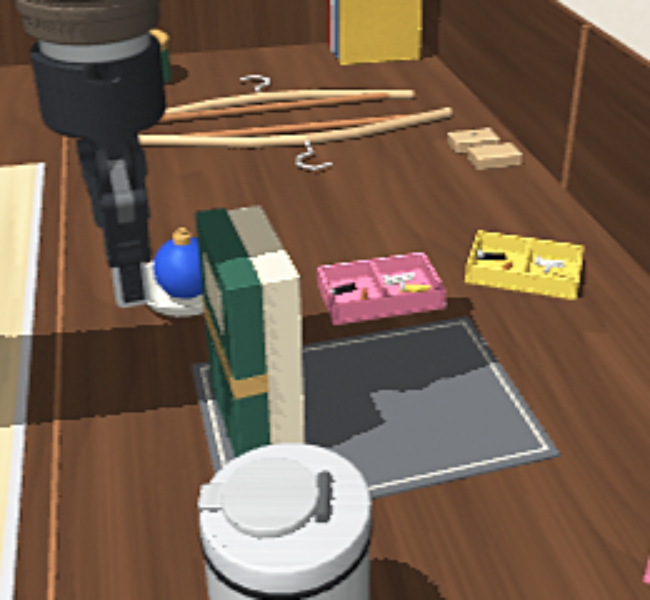

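The fingers are behind the green side at about 0.155 m height, clear of the bauble and canister. Pushing.

```bash
python3 -m jog '[[0.5,0.5,0,0,0,0,0],[0.5,1,0,0,0,0,0],[0.5,1.4,0,0,0,0,0],[0.5,1.7,0,0,0,0,0],[0.5,1.9,0,0,0,0,0]]'; python3 -m jog '[[0.5,0.25,0.02,0,0,0,0],[0.5,0.5,0.04,0,0,0,0],[0.5,0.75,0.06,0,0,0,0],[0.5,1,0.08,0,0,0,0],[0.5,1.2,0.1,0,0,0,0]]'
python3 - <<'E'
from h import *
im,d=bot.camera("side");save(cv2.resize(im[100:340,100:360],None,fx=2.5,fy=2.5),"s4.png")
E
```

```text
time: 10.0
ee_pos: [0.439, -0.0379, 0.1558]
tcp_rot: [-90.0, -0.0, -85.0]
wrist_force: [-1.2, 0.1, 0.1]
opening: 0.0426
time: 10.5
ee_pos: [0.4688, -0.0353, 0.1553]
tcp_rot: [-90.0, -0.0, -85.0]
wrist_force: [-0.3, -0.7, -0.2]
opening: 0.0426
```

View pics/s4.png

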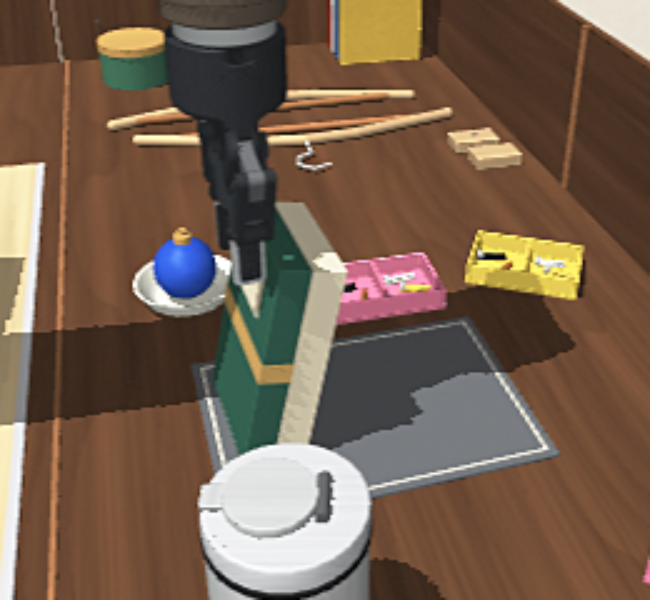

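The carton is tilting about its foot edge without sliding. Pushing past the balance point.

```bash
python3 -m jog '[[0.5,0.25,0.02,0,0,0,0],[0.5,0.5,0.04,0,0,0,0],[0.5,0.75,0.06,0,0,0,0],[0.5,1,0.08,0,0,0,0],[0.5,1.2,0.1,0,0,0,0]]'; python3 -m jog '[[0.5,0,0,0,0,0,0],[0.5,0,0,0,0,0,0],[0.5,0,0,0,0,0,0],[0.5,0,0,0,0,0,0],[0.5,0,0,0,0,0,0]]'; python3 -m jog '[[0.5,-1,0,1,0,0,0],[0.5,-2,0,2,0,0,0],[0.5,-3,0,2,0,0,0],[0.5,-4,0,2,0,0,0],[0.5,-5,0,2,0,0,0]]'
python3 - <<'E'
from h import *
im,d=bot.camera("top");save(cv2.resize(im[140:300,180:400],None,fx=3,fy=3),"t3.png")
for l in("tray","pad","carton","canister","dish","bauble_center"):
  for x in bot.regions_of("top",l)[:2]:
    P=world("top",d,x["pixels"]);P=P[P[:,2]<.2];zt=np.percentile(P[:,2],95);T=P[P[:,2]>zt-.008]
    r=cv2.minAreaRect(T[:,:2].astype(np.float32)*1000);print(l,round(x["conf"],2),P.min(0).round(3),P.max(0).round(3),np.round(r[0]),np.round(r[1]),round(r[2],1))
E
```

```text
time: 11.05
ee_pos: [0.4988, -0.0329, 0.1552]
tcp_rot: [-90.0, -0.0, -85.0]
wrist_force: [0.2, 0.5, -0.2]
opening: 0.0427
time: 11.55
ee_pos: [0.4982, -0.0329, 0.1554]
tcp_rot: [-90.0, -0.0, -85.0]
wrist_force: [1.2, 0.0, -0.2]
opening: 0.043
time: 12.05
ee_pos: [0.3723, -0.0329, 0.2055]
tcp_rot: [-90.0, -0.0, -85.0]
wrist_force: [-0.3, 0.6, 0.4]
opening: 0.0426
tray 0.75 [ 0.71   0.067 -0.005] [0.835 0.174 0.028] [773. 122.] [ 71. 111.] 60.3
tray 0.68 [ 0.699 -0.307 -0.006] [ 0.859 -0.148  0.034] [ 780. -228.] [142.  95.] 46.8
pad 0.71 [ 0.43  -0.135 -0.008] [0.695 0.06  0.056] [563. -36.] [260. 196.] 1.6
pad 0.56 [ 0.563  0.08  -0.006] [0.68  0.155 0.027] [619. 118.] [111.  70.] 0.1
carton 0.61 [ 0.495 -0.09  -0.002] [0.685 0.035 0.06 ] [584. -24.] [170. 110.] 5.3
carton 0.39 [ 0.43  -0.135 -0.008] [0.695 0.06  0.055] [563. -37.] [260. 192.] 1.8
canister 0.56 [ 0.415 -0.299 -0.005] [ 0.506 -0.203  0.152] [ 461. -249.] [85. 87.] 10.6
dish 0.74 [ 0.391  0.113 -0.004] [0.486 0.215 0.052] [438. 161.] [97. 95.] 88.1
bauble_center 0.76 [0.409 0.132 0.03 ] [0.465 0.19  0.076] [439. 159.] [32. 31.] 42.0
```

View pics/t3.png

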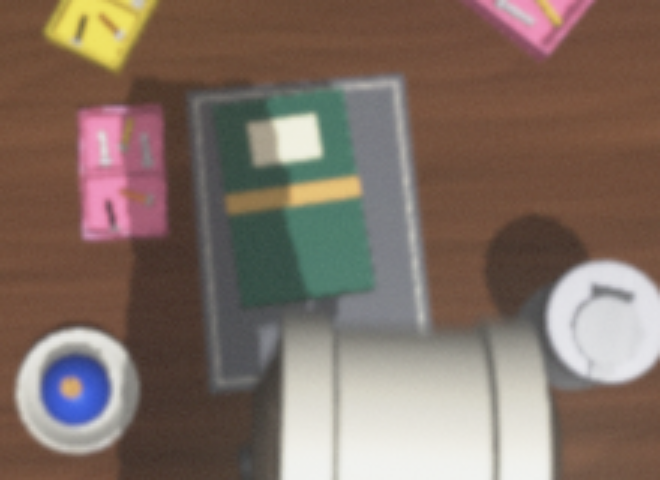

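The carton lies flat, green side up, with its top about 0.055 m above the shelf. Its whole outline is inside the pad, the tray is off the pad, the bystanders haven't moved, and the arm is clear.

```bash
python3 -c "
from workcell import bot
bot.job_done();print(bot.get_obs()['time'])"
```

```text
the job is handed in; nothing more can be done
the job is handed in; nothing more can be done
```

The job is done and handed in: the tray is off the pad and the carton lies flat on it. It took about 12 s of robot time. The wrist force readings between moves never passed about 3 N.

- **Tray:** I slid the small pink tray to the left with both fingertips. It rests on the bare shelf about 20 mm clear of the pad.
- **Carton:** I pushed it at about 155 mm height until it fell by itself onto its cream side. In the last top picture its 170 x 110 mm outline is inside the pad, with roughly 20 mm to spare at the tightest edges.
- **Bystanders:** The canister, dish and bauble measured within about 2 mm of where they started, which is the calibration accuracy.

One disagreement: in the last picture the detector labelled the moved tray "pad" instead of "tray". The picture and its measured size (111 x 70 mm) confirm it is the tray. The hand-in gave no verdict.

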